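# Dock the slide box under its spring flap

### The arm

A 6-joint arm with a two-finger parallel gripper is mounted at the origin on a cart in front of the work surface, level with it; the furniture and walls round the work are solid. World frame = base frame: x ahead of the robot, y to its left, z up, the work surface at z = 0. Lengths are in m, angles in degrees, forces in N, time in s.
With the tool pointing down it reaches from about 0.375 to 0.9 m from the base axis. Payload 3.1 kg.
Tool frame: the origin (TCP) lies between the finger pads; the fingertips stand 11 mm ahead of it and the grasp point (between the pads) lies 8 mm behind it; z points along the fingers, y is the line along which they close (so a half turn about z gives the same grasp; the last joint's range is limited). The gripper opens to 87 mm and grips with 3 to 60 N. Pads are 19 mm wide; open, the fingers measure 117 mm over their backs; the gripper's body (75 mm by 190 mm) begins 51 mm behind the grasp point.
Start: joints at [-73.654, 30.224, 82.088, -0, 67.689, -10.227], TCP at [0.28, -0.559, 0.234] pointing down, gripper open.
Joint ranges: [-176.69, 176.69], [-43.24, 126.21], [12.49, 139.97], [-82, 262], [0, 151.66], [-163.58, 163.58]. Speed limits (degrees/s): [159.86, 159.86, 180, 180, 180, 180].

### API

Orientations are given as a 3x3 rotation matrix whose columns are the frame's x, y, z axes.
In Python, from rig import bot gives the robot as it stands.
- The arm moves only by the tool apply_moves, never from a script. Its argument "steps" is a list that holds one entry, the list of rows, each a list of 7 numbers: the shift along the tool's x, y, z in cm, then the turn, a rotation vector about the tool's x, y, z in degrees, then the gripper command: -1 is shut, 1 is fully open, values between are in proportion. In form: [[[dx, dy, dz, rx, ry, rz, jaw], ...]]. A call has 1 to 20 rows; each row is the pose to reach, as a shift and turn from the pose commanded when the call began, along the tool's axes at that moment; what a row does not reach only later rows make up. A row lasts 1/8 s, in which the tool goes at most 62.5 mm and 10.7 degrees, less where a joint would pass 70% of its speed; a pose out of reach is approached as far as the arm can. A call with a gripper value outside its range is refused whole. The fingers move at their own pace and stop on an object; the grip force is fixed at half the most. Time passes only in rows, so rows that repeat a pose let the fingers close. It gives the time, the measured TCP pose, the force, the opening and the grip force at its end, in the units of the state.
- bot.read_state(): the state, without advancing time (a new reading comes with each control period).
- bot.capture(name): name is "scene" or "top" or "wrist"; returns the picture (480x640x3 uint8, blue, green, red); there is no depth.
- bot.camera_model(name): a dict with "intrinsics" (3x3 intrinsics, pixels), "R" (3x3) and "t" (3): a world point X has camera coordinates R X + t. Camera axes: x right, y down, z forward; pixel columns grow to the right and rows downward; lengths in m; the calibration is good to about 2 mm. A picture is of the moment at which its call begins: read the wrist's pose just before it. camera_model takes no time and is no camera call; for the wrist camera it gives the pose at the moment of the call.
- bot.hand_in(): hands the job in; it is judged then, once.
The state is a dict: "time_s": time; "joint_positions": joint angles; "qvel": joint speeds; "tau": joint torques, N m; "position": TCP position; "tcp_rot": TCP orientation; "force": force on the tool from outside, world axes, zero at the start; "moment": the same for the moment, N m; "opening": opening from 0.0 (shut) to 1.0 (fully open); "grasp_force": force on a finger pad.
Only numpy, scipy, OpenCV 4.12 (cv2) and the standard library are available. Lean on these libraries where they do the work, as an engineer would, in place of code of your own. Each camera call takes 0.05 s, during which the arm holds its last target. There are 200 camera calls.

### The job

With one fingertip press the dock's long pedal down and keep it down, so that the spring flap stands raised, and with the other fingertip push the box of microscope slides along its track, under the flap, fully home against the end stop while the flap is still held up. Then let the pedal go so that the flap clamps down on the box, and move clear. Only push the box, never lift it, and leave the things standing around where they are.

Things in the scene. Friction and masses are not known exactly. Their poses are not given: they have to be found in the camera images.
- dock: Fixed grey loading dock for a slide box. Origin on the worktop (z = 0) straight below the hinge shaft; +x = direction the box is pushed, +y to the left of that, z up. Its deck (track floor) is 14 mm above the worktop, x -130 to +110 mm. Rails 13.5 mm high above the deck: right y -5 to +1, left y +37 to +43 mm; clear track 36 mm wide, middle y = +19 mm.
- end_stop (a point): On the end stop: middle of the near face of the 26 mm high wall at the far end of the track, dock x = +100 mm, y = +19 mm, at deck height (14 mm above the worktop). The box is home when its far end touches this face.
- shaft (a point): Point on the hinge shaft's axis at dock x = 0, y = 0, 45 mm above the worktop. The shaft is 6.4 mm thick, along dock x from -132 to +104 mm, on three upright brackets 8 mm long in x at -124, +27 and +99 mm (y -8 to -1 mm, tops 49 mm above the worktop).
- flap (a joint): Angle (rad) of flap and pedal, one piece on the shaft; 0 = closed, grows as the pedal goes down and the flap up, stop at 1.0. Sprung shut: at the pedal about 2 N at first, 4 to 5 N fully down. Below about 0.45 the flap is in the box's way; 0.6 to 0.9 is well open. With the box home and the pedal free the flap lies on the box at about 0.4.
- flap_front (a point): Middle of the flap's front edge. The flap is a steel plate 60 mm long (dock x +30 to +90), 39 mm wide, 3 mm thick, over the track on the +y side of the shaft; closed it slopes down 0.42 rad from the shaft to the left rail and its front edge blocks the box; it tilts up about the shaft.
- pedal_mid (a point): Middle of the pedal's dark rubber tread, 34 mm out from the shaft, dock x = -63 mm; moves with it. Pedal: flat plate 3 mm thick on the -y side of the shaft, x -146 to +20 mm, reaching 50 mm out. It slopes up away from the shaft by 0.25 rad minus the joint value: a tip end 32 mm out and 26 mm above the worktop gives about 0.8 rad. Tips can slide along it.
- slide_box_centre (a point): Centre of the loose box of microscope slides, 84 x 32 x 29 mm (29 high), about 0.08 kg, flat on the deck in the track, its length along dock x (the point's own y axis). At the start it lies in the near part of the track, in front of the flap. Push on its near end face, 42 mm from this point, 29 mm high above the deck.
- home (a point): Where the box's centre is when it is fully home: dock x = +58, y = +19 mm, 14.5 mm above the deck. Its near end then stands 14 mm proud of the flap's front edge, at dock x = +16 mm.
- petri_dish: Bystander, leave alone: open petri dish, 59 mm across, 13 high; origin at the centre of its underside, on the worktop.
- vial_1: Bystander, leave alone: capped glass vial, 26 mm across, 55 high; origin at the centre of its underside, on the worktop.
- vial_2: Bystander, leave alone: capped glass vial, 26 mm across, 55 high; origin at the centre of its underside, on the worktop.
- timer: Bystander, leave alone: square white lab timer, 62 x 62 x 18 mm; origin at the centre of its underside, on the worktop.
- tape_roll: Bystander, leave alone: roll of tape lying flat, 62 mm across, 19 high; origin at the centre of its underside, on the worktop.
- beaker_100: Bystander, leave alone: glass beaker, 53 mm across, 70 high; origin at the centre of its underside, on the worktop.
- slide_box: The same slide box; origin at the centre of its underside, y along its 84 mm length, z up.

How it is judged (in metres and radians):
On the way, in this order (a step that is already met when the one before it is completed fails the run):
1. a fingertip holds the pedal down and the flap up, while the slide box is still in front of the flap (value of joint flap above 0.48 rad and contact force between the fingers and flap above 0.3 N and x of slide_box_centre in the frame of dock below -0.01 m), for 0.1 s.
2. the slide box is fully home while the pedal is still held down and the flap up (x of slide_box_centre in the frame of dock between 0.054 and 0.061 m and distance between slide_box_centre and home below 0.006 m and value of joint flap above 0.45 rad and contact force between the fingers and flap above 0.3 N), for 0.1 s.
At the end, for the whole second after the job is handed in: The slide box lies at rest fully home: centre within 4 mm of the end-stop position along the track and within 6 mm of the home point; the flap has come down and clamps it (joint 0.33 to 0.47 rad, at least 0.4 N on the box) (x of slide_box_centre in the frame of dock between 0.054 and 0.061 m and distance between slide_box_centre and home below 0.006 m and contact force between flap and slide_box above 0.4 N and value of joint flap between 0.33 and 0.47 rad and linear speed of slide_box below 0.01 m/s); the robot touches nothing.
It fails at once if the slide box is lifted (more than 10 mm above the deck) or tipped (z of slide_box_centre in the frame of dock above 0.0385 m or angle between slide_box's own z axis and vertical above 0.3 rad).
It fails at once if something standing around the dock is moved more than 20 mm (distance of any of petri_dish, vial_1, vial_2, timer, tape_roll, beaker_100 from where it was at the start of the episode above 0.02 m).
It also fails if it takes over 42 s, if anything falls off the work surface, if the arm or the gripper's body presses on something with over 40 N, if the wrist force passes 120 N, or if a joint passes its speed limit or range.

## Working session

There is one attempt and no reset: what is moved stays moved. The work goes in short steps, Python scripts to look and compute and a tool call to move; the robot and the scene stay as the last step left them, time stands still between calls to the robot, and variables do not carry over. Pictures are saved under pics/ and viewed, at most 10 in all, crops included, and the job is handed in when it is done.

Besides the shell and the picture viewer there is one more tool, called as name([rows], argument=value, ...), one row to a line, values as JSON. apply_moves: Moves the arm, as the interface text tells. Its arguments: {"type":"object","properties":{"steps":{"type":"array","items":{"type":"array","items":{"type":"array","items":{"type":"number"}}}}},"required":["steps"]}

```bash
mkdir -p pics
python3 - <<'E'
from rig import bot
import cv2
for n in ("scene","top"):
    cv2.imwrite(f"pics/{n}0.png",bot.capture(n))
    c=bot.camera_model(n);print(n,c)
s=bot.read_state();print(s)
E
```

```text
scene {'intrinsics': array([[551.33703418,   0.        , 312.1822975 ],
       [  0.        , 551.33703418, 233.74992579],
       [  0.        ,   0.        ,   1.        ]]), 'R': array([[-0.80911609, -0.58764787,  0.00106567],
       [-0.31714121,  0.43513483, -0.84266193],
       [ 0.49472478, -0.68214929, -0.53844195]]), 't': array([0.57078447, 0.14960201, 0.81579452])}
top {'intrinsics': array([[579.17515019,   0.        , 316.68373456],
       [  0.        , 579.17515019, 231.3088825 ],
       [  0.        ,   0.        ,   1.        ]]), 'R': array([[-0.0083308 , -0.99996088,  0.00297354],
       [-0.98427838,  0.00767542, -0.17645726],
       [ 0.17642753, -0.00439682, -0.98430381]]), 't': array([0.19739134, 0.58783841, 0.86292568])}
{'time_s': 0.1, 'joint_positions': array([-7.36524915e+01,  3.02736156e+01,  8.21492568e+01, -5.72617904e-04,
        6.76897390e+01, -1.02283805e+01]), 'qvel': array([ 0.08536728, -0.12353336, -0.22838432,  0.02884429, -0.02014462,
       -0.07675695]), 'tau': array([-3.11874628e-04, -4.40986741e+01, -1.77150249e+01,  6.35166932e-02,
        5.34063403e-02, -5.08828452e-05]), 'position': array([ 0.27944396, -0.55833162,  0.23266855]), 'tcp_rot': array([[ 8.94340976e-01,  4.47385630e-01, -5.62069044e-04],
       [ 4.47385854e-01, -8.94339058e-01,  1.88337697e-03],
       [ 3.39915493e-04, -1.93584294e-03, -9.99998068e-01]]), 'force': array([0.61459664, 0.20389775, 0.49633829]), 'moment': array([-0.03723746,  0.00411767,  0.00483733]), 'grasp_force': 0.0, 'opening': 0.9973932819044146}
```

View pics/top0.png

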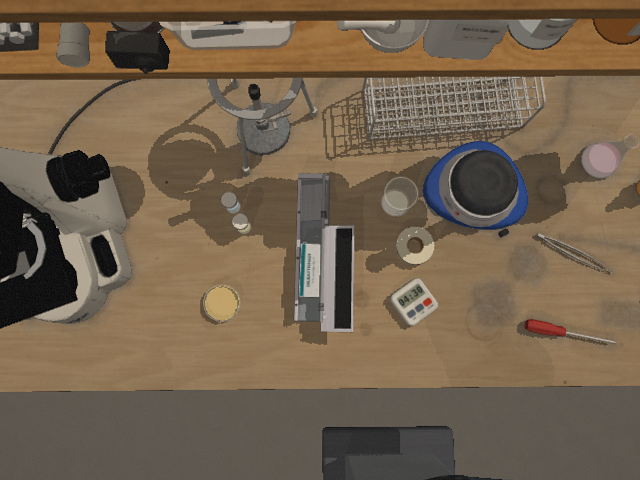

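View pics/scene0.png

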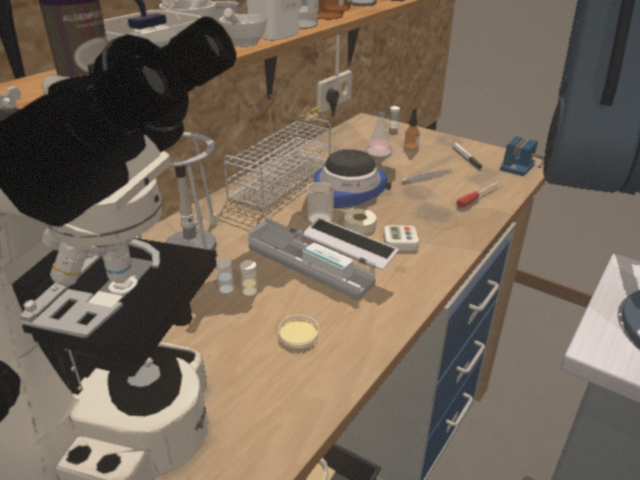

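The top view shows the dock running up the image (world +x). The end stop is near (313,178), the near end near (310,320), the white pedal with black tread at about (340,280), and the box with its teal label at (311,270). I'll enlarge the dock and cast rays.

```bash
cat > h.py <<'E'
import numpy as np
from rig import bot
def ray(cm,uv,z):
    K,R,t=cm["intrinsics"],np.array(cm["R"]),np.array(cm["t"])
    c=-R.T@t; d=R.T@np.linalg.inv(K)@np.array([uv[0],uv[1],1.])
    return c+d*(z-c[2])/d[2]
def proj(cm,X):
    p=cm["intrinsics"]@(cm["R"]@np.asarray(X,float)+cm["t"]); return p[:2]/p[2]
E
python3 - <<'E'
from h import *
import cv2
im=cv2.imread("pics/top0.png")
cv2.imwrite("pics/top_c.png",cv2.resize(im[165:340,270:380],None,fx=3.4,fy=3.4,interpolation=cv2.INTER_CUBIC))
cm=bot.camera_model("top")
# dark tread
m=(im.max(2)<45).astype(np.uint8); n,l,s,c=cv2.connectedComponentsWithStats(m)
for i in range(1,n):
    if s[i,4]>500 and 300<c[i,0]<370 and 200<c[i,1]<350:
        r=cv2.minAreaRect(np.argwhere(l==i)[:,::-1].astype(np.float32)); print("tread",r,ray(cm,r[0],.053))
        b=cv2.boxPoints(r); print(np.round([ray(cm,p,.053) for p in b],4))
E
```

```text
tread ((342.96954345703125, 277.4996337890625), (15.145216941833496, 99.18775939941406), 0.6986943483352661) [0.51590076 0.15236039 0.053     ]
[[0.44   0.1661 0.053 ]
 [0.5946 0.1621 0.053 ]
 [0.5941 0.1382 0.053 ]
 [0.4396 0.1429 0.053 ]]
```

View pics/top_c.png

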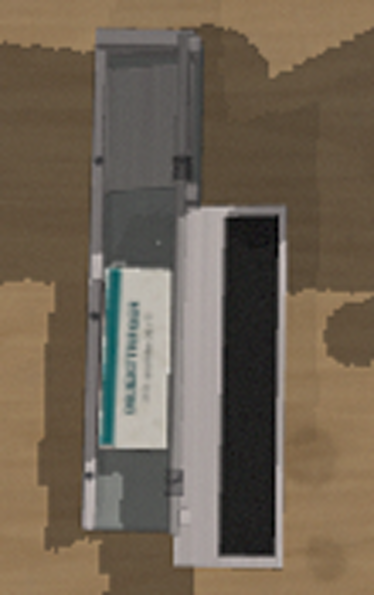

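The enlarged view shows the box top with corners near crop (112,268), (171,270), (166,448) and (101,445), and the pedal with corners (188,207), (286,207), (283,568) and (174,566). The deck's near edge is at row ~530, and the end wall's top is at row ~30.

Run:
```python
from h import *
cm=bot.camera_model("top")
f=lambda u,v,z:ray(cm,((u+.5)/3.4+269.5,(v+.5)/3.4+164.5),z)
t=ray(cm,(342.97,277.5),.055); yaw=np.arctan2(-.0043,.1545)
ex=np.array([np.cos(yaw),np.sin(yaw)]);ey=np.array([-ex[1],ex[0]])
O=t[:2]+.063*ex+.033*ey
print("O",O,"yaw",np.degrees(yaw))
def D(n,u,v,z):
    d=f(u,v,z)[:2]-O; print(n,np.round(1000*np.array([d@ex,d@ey]),1))
for u,v in((112,268),(171,270),(166,448),(101,445)):D("box top",u,v,.043)
D("pedal far out(20,-48)",286,207,.058);D("pedal near out(-146,-48)",283,568,.058);D("near in(-146,~0)",174,566,.046)
D("deck near L (-130,43)",83,530,.0275);D("wall far L(110,43)",97,30,.040)
for x in(-.125,-.1): print("wd",O+x*ex-.0095*ey)
```

```text
O [0.57959844 0.18369271] yaw -1.5942282710934936
box top [-8.9 31.2]
box top [-9.3  3.6]
box top [-92.2   4.4]
box top [-91.4  34.3]
pedal far out(20,-48) [ 18.9 -48.9]
pedal near out(-146,-48) [-145.6  -48.9]
near in(-146,~0) [-145.6   -0.2]
deck near L (-130,43) [-129.8   42.2]
wall far L(110,43) [106.8  41.2]
wd [0.45438253 0.177674  ]
wd [0.47937285 0.17697848]
```

apply_moves([
  [[49.6,-57.5,0,0,0,28.2,0.03],[49.6,-57.5,0,0,0,28.2,0.03],[49.6,-57.5,0,0,0,28.2,0.03],[49.6,-57.5,0,0,0,28.2,0.03],[49.6,-57.5,0,0,0,28.2,0.03],[49.6,-57.5,0,0,0,28.2,0.03],[49.6,-57.5,0,0,0,28.2,0.03],[49.6,-57.5,0,0,0,28.2,0.03],[49.6,-57.5,0,0,0,28.2,0.03],[49.6,-57.5,0,0,0,28.2,0.03],[49.6,-57.5,0,0,0,28.2,0.03],[49.6,-57.5,0,0,0,28.2,0.03],[49.6,-57.5,0,0,0,28.2,0.03],[49.6,-57.5,0,0,0,28.2,0.03],[49.6,-57.5,6,0,0,28.2,0.03],[49.6,-57.5,12,0,0,28.2,0.03],[49.6,-57.5,12,0,0,28.2,0.03],[49.6,-57.5,12,0,0,28.2,0.03]],
])

```text
time_s: 2.35
position: [0.467, 0.1762, 0.115]
tcp_rot: [[1.0, -0.03, 0.002], [-0.03, -1.0, 0.0], [0.002, -0.0, -1.0]]
force: [1.0, -0.7, 0.9]
opening: 0.517
grasp_force: 0.0
```

Run:
```python
from h import *
import cv2
s=bot.read_state();cm=bot.camera_model("wrist");im=bot.capture("wrist")
print(s["time_s"],s["position"],s["tcp_rot"].round(4),s["opening"],s["force"])
cv2.imwrite("pics/w1.png",im)
cv2.imwrite("pics/t1.png",bot.capture("top"))
O=np.array([.5796,.1837]);y=np.radians(-1.594);ex=np.array([np.cos(y),np.sin(y)]);ey=np.array([-ex[1],ex[0]])
d=s["position"][:2]-O;print("dock",d@ex,d@ey)
for n,p in dict(boxnear=(-.092,.019,.043),boxfar=(-.008,.019,.043),pedfarout=(.02,-.048,.058),deckL=(-.13,.043,.0275),shaft27=(.031,-.0045,.049)).items():
    print(n,proj(cm,[*(O+p[0]*ex+p[1]*ey),p[2]]).round())
```

```text
2.35 [0.46703363 0.17615939 0.11502636] [[ 9.995e-01 -3.020e-02  1.900e-03]
 [-3.020e-02 -9.995e-01  1.000e-04]
 [ 1.900e-03 -2.000e-04 -1.000e+00]] 0.5173818387722927 [ 1.02670653 -0.66651801  0.89616583]
dock -0.11231304983032193 -0.01066894267360864
boxnear [278. 227.]
boxfar [272.  88.]
pedfarout [395.  27.]
deckL [250. 272.]
shaft27 [311.   8.]
```

View pics/w1.png

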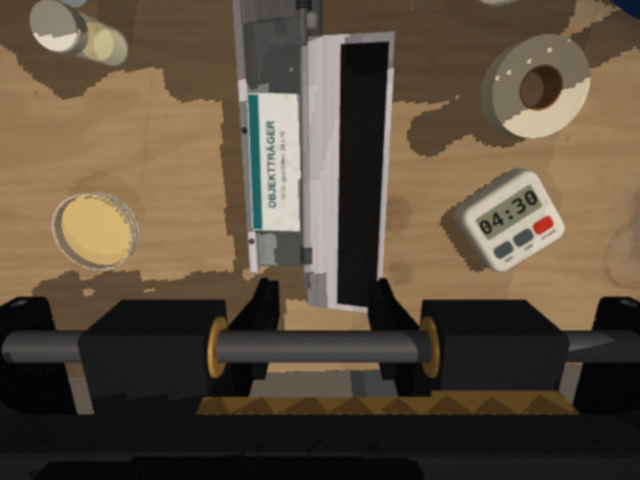

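The wrist view agrees with the model to about 3 mm: box near edge (275,231) against predicted (278,227), and pedal corner (394,33) against (395,27). The fingers straddle the shaft, so I'll press the pedal now.

apply_moves([
  [[0,0,3,0,0,0,0.03],[0,0,4.5,0,0,0,0.03],[0,0,5.5,0,0,0,0.03],[0,0,6.5,0,0,0,0.03],[0,0,7.2,0,0,0,0.03],[0,0,7.7,0,0,0,0.03],[0,0,7.7,0,0,0,0.03],[0,0,7.7,0,0,0,0.03]],
])

```text
time_s: 3.45
position: [0.4663, 0.177, 0.0367]
tcp_rot: [[1.0, -0.028, 0.001], [-0.028, -1.0, -0.0], [0.001, 0.0, -1.0]]
force: [1.0, -2.0, 3.0]
opening: 0.516
grasp_force: 1.6
```

Run:
```python
from h import *
import cv2
s=bot.read_state();print(s["time_s"],s["position"],s["opening"],s["force"],s["moment"])
a=bot.capture("wrist");b=bot.capture("scene")
cv2.imwrite("pics/w2.png",np.hstack([cv2.resize(a,(400,300)),cv2.resize(b[170:320,220:420],(400,300))]))
```

```text
3.45 [0.46634676 0.17701995 0.03667596] 0.5159836164818403 [ 1.0273457  -2.03374039  2.97136908] [-0.34416283 -0.18729046  0.06177034]
```

View pics/w2.png

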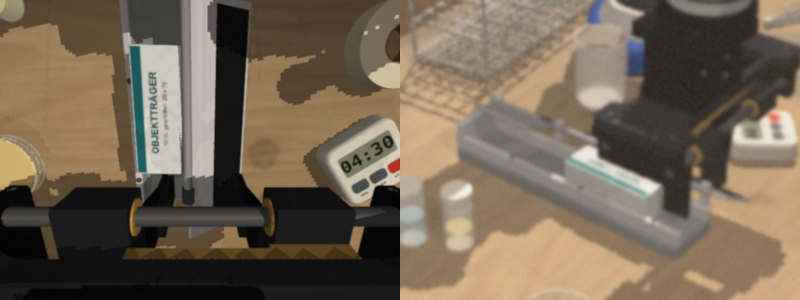

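The pedal is down, the flap is raised, and the push finger is in the track behind the box. Now I'll push along tool x.

apply_moves([
  [[0.5,0,0,0,0,0,0.03],[0.9,0,0,0,0,0,0.03],[1.3,0,0,0,0,0,0.03],[1.8,0,0,0,0,0,0.03],[2.4,0,0,0,0,0,0.03],[3.0,0,0,0,0,0,0.03],[3.6,0,0,0,0,0,0.03],[4.2,0,0,0,0,0,0.03],[4.8,0,0,0,0,0,0.03],[5.4,0,0,0,0,0,0.03],[6.0,0,0,0,0,0,0.03],[6.0,0,0,0,0,0,0.03]],
])

```text
time_s: 5.05
position: [0.5275, 0.1755, 0.0367]
tcp_rot: [[1.0, -0.028, 0.003], [-0.028, -1.0, 0.0], [0.003, -0.0, -1.0]]
force: [-1.4, -2.0, 2.6]
opening: 0.515
grasp_force: 1.6
```

Run:
```python
from h import *
import cv2
s=bot.read_state();print(s["time_s"],s["position"],s["opening"],s["force"],s["moment"])
a=bot.capture("wrist");b=bot.capture("scene")
cv2.imwrite("pics/w3.png",np.hstack([cv2.resize(a,(400,300)),cv2.resize(b[170:320,220:420],(400,300))]))
```

```text
5.05 [0.52752436 0.17545175 0.03673718] 0.5153196045579451 [-1.37380133 -2.01228873  2.63435144] [-0.3802854   0.16213408 -0.01804523]
```

View pics/w3.png

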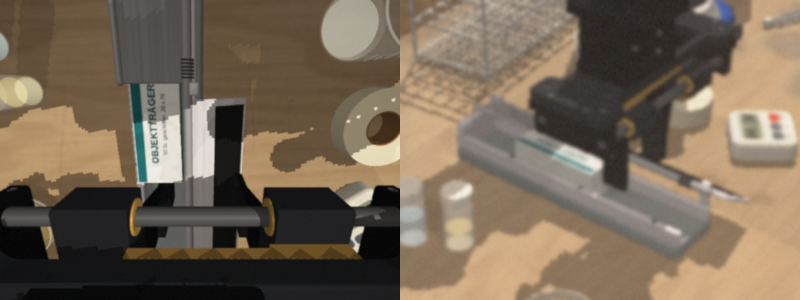

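The box is sliding under the raised flap, so I'll continue.

apply_moves([
  [[0.6,0,0,0,0,0,0.03],[1.2,0,0,0,0,0,0.03],[1.8,0,0,0,0,0,0.03],[2.4,0,0,0,0,0,0.03],[3.0,0,0,0,0,0,0.03],[3.6,0,0,0,0,0,0.03],[4.2,0,0,0,0,0,0.03],[4.7,0,0,0,0,0,0.03],[5.0,0,0,0,0,0,0.03],[5.2,0,0,0,0,0,0.03],[5.2,0,0,0,0,0,0.03]],
])

```text
time_s: 6.52
position: [0.5782, 0.174, 0.0366]
tcp_rot: [[1.0, -0.028, 0.001], [-0.028, -1.0, -0.0], [0.001, -0.0, -1.0]]
force: [-2.5, -2.0, 2.4]
opening: 0.514
grasp_force: 1.7
```

apply_moves([
  [[0.1,0,0,0,0,0,0.03],[0.2,0,0,0,0,0,0.03],[0.3,0,0,0,0,0,0.03],[0.3,0,0,0,0,0,0.03]],
])

```text
time_s: 7.02
position: [0.5813, 0.174, 0.0366]
tcp_rot: [[1.0, -0.028, 0.001], [-0.028, -1.0, 0.0], [0.001, -0.0, -1.0]]
force: [-1.7, -2.7, 2.3]
opening: 0.514
grasp_force: 1.7
```

apply_moves([
  [[0.1,0,0,0,0,0,0.03],[0.2,0,0,0,0,0,0.03],[0.2,0,0,0,0,0,0.03]],
])

```text
time_s: 7.4
position: [0.5826, 0.1739, 0.0365]
tcp_rot: [[1.0, -0.028, -0.001], [-0.028, -1.0, -0.0], [-0.001, 0.0, -1.0]]
force: [-4.6, -1.4, 4.1]
opening: 0.518
grasp_force: 2.6
```

apply_moves([
  [[0.1,0,0,0,0,0,0.03],[0.1,0,0,0,0,0,0.03],[0.1,0,0,0,0,0,0.03]],
])

```text
time_s: 7.78
position: [0.5827, 0.1739, 0.0365]
tcp_rot: [[1.0, -0.028, -0.003], [-0.028, -1.0, -0.0], [-0.003, 0.0, -1.0]]
force: [-6.0, -0.9, 4.4]
opening: 0.516
grasp_force: 3.3
```

apply_moves([
  [[0.1,0,0,0,0,0,0.03],[0.1,0,0,0,0,0,0.03],[0.1,0,0,0,0,0,0.03]],
])

```text
time_s: 8.15
position: [0.5827, 0.1739, 0.0365]
tcp_rot: [[1.0, -0.028, -0.005], [-0.028, -1.0, -0.0], [-0.005, 0.0, -1.0]]
force: [-7.2, -1.7, 6.1]
opening: 0.516
grasp_force: 4.0
```

Run:
```python
from h import *
import cv2
s=bot.read_state();print(s["time_s"],s["position"],s["opening"],s["force"],s["moment"])
a=bot.capture("wrist");b=bot.capture("scene")
cv2.imwrite("pics/w4.png",np.hstack([cv2.resize(a,(400,300)),cv2.resize(b[170:320,220:420],(400,300))]))
```

```text
8.15 [0.58266654 0.17390878 0.03649291] 0.5162071236369696 [-7.22213778 -1.6828786   6.13528695] [-0.26510736  1.21979594  0.09597491]
```

View pics/w4.png

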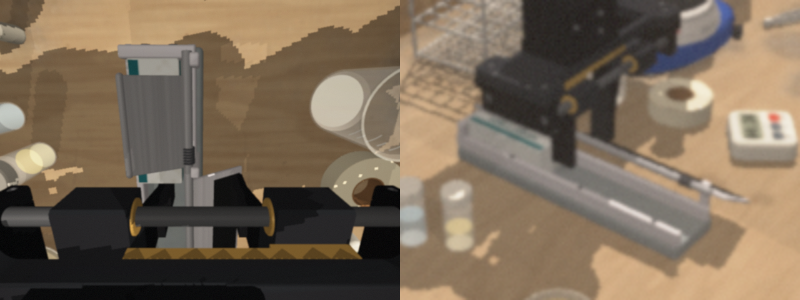

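The box is home: the tool has stalled with rising force, and the box's far end shows at the wall beyond the flap. I'll back off a little, then lift to release.

apply_moves([
  [[-0.3,0,0,0,0,0,0.03],[-0.7,0,0,0,0,0,0.03],[-0.8,0,0,0,0,0,0.03],[-0.8,0,-0.5,0,0,0,0.03],[-0.8,0,-1,0,0,0,0.03],[-0.8,0,-1.5,0,0,0,0.03],[-0.8,0,-2,0,0,0,0.03],[-0.8,0,-3,0,0,0,0.03],[-0.8,0,-5,0,0,0,0.03],[-0.8,0,-9,0,0,0,0.03],[-0.8,0,-14,0,0,0,0.03],[-4,0,-18,0,0,0,0.03],[-9,0,-18,0,0,0,0.03],[-12,0,-18,0,0,0,0.03],[-12,0,-18,0,0,0,0.03],[-12,0,-18,0,0,0,0.03]],
])

```text
time_s: 10.25
position: [0.4663, 0.1775, 0.2171]
tcp_rot: [[1.0, -0.028, 0.002], [-0.028, -1.0, 0.001], [0.002, -0.001, -1.0]]
force: [0.8, 0.1, 0.3]
opening: 0.515
grasp_force: 0.0
```

Run:
```python
from h import *
import cv2
s=bot.read_state();print(s["time_s"],s["position"],s["force"])
cm=bot.camera_model("wrist")
a=bot.capture("wrist");b=bot.capture("scene")
cv2.imwrite("pics/w5.png",np.hstack([cv2.resize(a,(400,300)),cv2.resize(b[170:320,220:420],(400,300))]))
O=np.array([.5775,.1837]);y=np.radians(-1.594);ex=np.array([np.cos(y),np.sin(y)]);ey=np.array([-ex[1],ex[0]])
for p in((.016,.003,.043),(.016,.035,.043),(.1,.019,.043)): print(p,proj(cm,[*(O+p[0]*ex+p[1]*ey),p[2]])*.625)
```

```text
10.25 [0.46632472 0.17749796 0.21710044] [0.79051926 0.09487815 0.27059562]
(0.016, 0.003, 0.043) [193.0457595   44.90528762]
(0.016, 0.035, 0.043) [169.21290567  44.93157564]
(0.1, 0.019, 0.043) [179.15517984 -29.76024708]
```

View pics/w5.png

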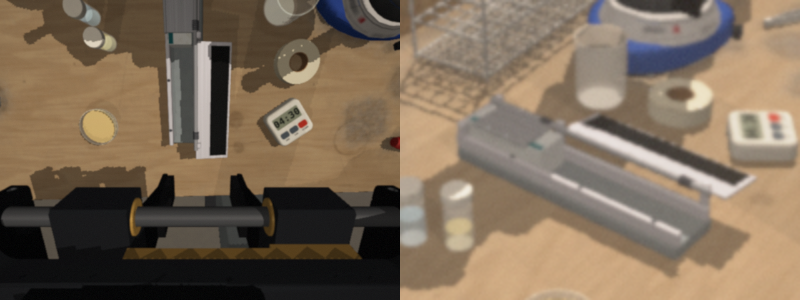

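The flap lies clamped on the box. The box's near end is at about row 45 in the left panel, as predicted for home, and the arm is clear. Handing in.

```bash
python3 -c "
from rig import bot
print(bot.hand_in())"
```

```text
the job is handed in; nothing more can be done
None
```

I pushed the slide box fully home under the raised flap, released the pedal so the flap clamped down on it, moved the arm clear, and handed the job in at about 10 s; the last pictures looked right, but no verdict came back.

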